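# Push the empty stud bin to the back of its lane and flip its marker flag to red

### The job

One of the two blue bins in the grey two-lane rack has run out of studs. With the fingertips push this empty bin along its lane until it rests against the stop at the back, then flip that lane's marker flag right over on its pivot, so that it lies flat across the freed place and shows red instead of green. Only press and push, gently: grip and lift nothing, do not tip the bin, and leave the bin that still holds studs, its green flag and the tools on the bench alone.

Things in the scene. Friction and masses are not known exactly. Their poses are not given: they have to be found in the camera images.
- rack: Fixed grey rack with two parallel lanes for bins; base plate 288 x 214 x 6 mm. Origin: underside, at table height, under the flags' pivot line, midway between the lanes. x runs along the lanes from the flags to the back stops, away from the robot; y left, z up. Lane centres at y = +56 mm (left) and -56 mm (right). Bins stand on the plate (z = 6 mm) between rails 24 mm high, 90 mm apart.
- left_stop (a point): Back stop of the left lane: middle of its rubber buffers' faces, at rack (219, 56, 22) mm, axes as the rack's. The bin's back wall rests on them when the bin's origin is about 61 mm in front of this point (-x).
- right_stop (a point): The same for the right lane, at rack (219, -56, 22) mm.
- left_pivot (a point): Middle of the left flag's pivot, at rack (0, 56, 62) mm, axes as the rack's. The pivot runs along y between two upright cheeks, 89 mm apart inside, 14 mm to either side of the pivot in x and 14 mm above it.
- right_pivot (a point): The same for the right flag, at rack (0, -56, 62) mm.
- left_flag (a joint): Left flag, rad. 0: paddle flat on the robot's side (rack -x), green face up; pi/2: upright; pi (end stop): flat on the bin's side (+x), red face up. 4 mm sheet, paddle 84 mm wide, 10 to 88 mm from the pivot; beyond the pivot a tail 34 mm wide, 38 mm long, points to +x at 0: press it down to raise the paddle. Stays where left (friction 0.07 N m). A bin at the front keeps it from lying flat.
- right_flag (a joint): Right lane's flag, exactly like left_flag.
- empty_bin: The empty blue bin, open on top, 138 (x) x 95 x 65 mm high, 0.2 kg, 3 mm walls. Origin: centre of its underside; axes as the rack's. Low front lip at -x; inner face of the back wall at x = +55 mm at the floor, +61 mm at the rim; inner width 72 mm. Starts near the flag end of either lane (rack x 106 to 113 mm) and slides freely along x.
- full_bin: The other blue bin, same shape and size, with copper-coloured studs in it, in the other lane. Origin: centre of its underside. To be left alone.
- marker: Black and red felt marker, 131 mm long, lying on the bench. Origin: centre of its underside. To be left alone.
- tape_measure: Yellow tape measure, 78 x 33 x 62 mm, standing on the bench. Origin: centre of its underside. To be left alone.

How it is judged:
By the outcome, as a careful person would: the job done as asked, in the order asked, and still so for the second after the job is handed in, with the robot touching nothing.
It also fails if it takes over 56 s, if anything falls off the work surface, if the arm or the gripper's body presses on something with over 40 N, if the wrist force passes 120 N, or if a joint passes its speed limit or range.

### The arm

A 6-joint arm with a two-finger parallel gripper is mounted at the origin on a cart in front of the work surface, level with it; the furniture and walls round the work are solid. World frame = base frame: x ahead of the robot, y to its left, z up, the work surface at z = 0. Lengths are in m, angles in rad, forces in N, time in s.
With the tool pointing down it reaches from about 0.35 to 0.975 m from the base axis. Payload 17.4 kg.
Tool frame: the origin (TCP) lies between the finger pads; the fingertips stand 19 mm ahead of it and the grasp point (between the pads) is the TCP (tips_ahead is the distance from the TCP to the fingertips, in m); z points along the fingers, y is the line along which they close (so a half turn about z gives the same grasp; the last joint's range is limited). The gripper opens to 85 mm and grips with 20 to 120 N. Pads are 22 mm wide; open, the fingers measure 114 mm over their backs; the gripper's body (76 mm by 85 mm) begins 54 mm behind the grasp point. The pads swing forward as they close: fully open they stand 13 mm farther back than shut.
Start: joints at [-1.287, 0.116, 1.442, -0, 1.584, -0.038], TCP at [0.213, -0.64, 0.25] pointing down, gripper open.
Joint ranges: [-2.83, 2.83], [-0.83, 2.19], [0.07, 2.5], [-1.14, 4.28], [0.01, 3], [-2.97, 2.97]. Speed limits (rad/s): [1.89, 1.89, 2.22, 3.14, 3.14, 3.14].

### API

Orientations are given as [roll, pitch, yaw] about the fixed x, y, z axes, in that order (R = Rz(yaw) Ry(pitch) Rx(roll)).
In Python, from rig import read_state, read_camera, job_done, tips_ahead gives the robot as it stands.
- The arm moves only by the tool play_rows, never from a script. Its argument "steps" is a list of rows, each a list of 3 entries, a list of its own where there are three numbers: the turn, a rotation vector about the tool's x, y, z in units of 8 degrees (1.0 is 8 degrees), then the shift along the tool's x, y, z in units of 40 mm (1.0 is 40 mm), then the opening, from 0 (shut) to 1 (fully open). In form: [[[ax, ay, az], [x, y, z], gripper], ...]. A call has 1 to 10 rows; each row shifts and turns the commanded pose from where the row before left it, along the tool's axes as they then stand; what a row does not reach is not made up. A row lasts 1/10 s, in which the tool goes at most 50 mm and 8.59 degrees, less where a joint would pass 70% of its speed; a pose out of reach is approached as far as the arm can. A call is refused whole if a number of a shift passes 1 or a number of a turn 1, either way. A call with a gripper value outside its range is refused whole. The fingers move at their own pace and stop on an object; "force" is the grip in N (left out, the last holds). Time passes only in rows, so rows that do not move let the fingers close. It gives the time, the measured TCP pose, the force, the opening and the grip force at its end, in the units of the state.
- read_state(): the state, without advancing time (a new reading comes with each control period).
- read_camera(name): name is "side" or "top"; returns a dict with "image" (480x640x3 uint8, blue, green, red), "fx", "fy", "cx", "cy" (pixels), "extrinsics" (4x4, takes a point from camera to world coordinates). Camera axes: x right, y up, looking along -z (the intrinsics and any distortion apply to the point x, -y, -z); pixel columns grow to the right and rows downward; lengths in m; the calibration is good to about 2 mm. A picture is of the moment at which its call begins. There is no depth.
- job_done(): hands the job in; it is judged then, once.
The state is a dict: "clock": time; "joints": joint angles; "joint_velocities": joint speeds; "effort": joint torques, N m; "tool_pos": TCP position; "tcp_rot": TCP orientation; "wrist_force": force on the tool from outside, world axes, zero at the start; "wrist_torque": the same for the moment, N m; "finger_gap": finger opening in m; "grip_force": force on a finger pad.
Only numpy, scipy, OpenCV 4.12 (cv2) and the standard library are available. Lean on these libraries where they do the work, as an engineer would, in place of code of your own. Each camera call takes 0.05 s, during which the arm holds its last target. There are 200 camera calls.

## Working session

There is one attempt and no reset: what is moved stays moved. The work goes in short steps, Python scripts to look and compute and a tool call to move; the robot and the scene stay as the last step left them, time stands still between calls to the robot, and variables do not carry over. Pictures are saved under pics/ and viewed, at most 10 in all, crops included, and the job is handed in when it is done.

Besides the shell and the picture viewer there is one more tool, called after "Call:" in YAML: its name, and indented under it one key for each argument. play_rows: Moves the arm, as the interface text tells. Its arguments: {"type":"object","properties":{"steps":{"type":"array"},"force":{"type":"number"}},"required":["steps"]}

```bash
mkdir -p pics
python3 - <<'E'
from rig import *
import cv2,numpy as np
for n in("top","side"):
    c=read_camera(n);cv2.imwrite(f"pics/{n}0.png",c["image"]);print(n,c["fx"],c["fy"],c["cx"],c["cy"],np.round(c["extrinsics"],4).tolist(),[k for k in c])
print(read_state(), tips_ahead if not callable(tips_ahead) else tips_ahead())
E
```

```text
top 464.95432754878806 464.95432754878806 317.45747345297605 232.46081270472442 [[-0.0295, 0.987, -0.158, 0.3851], [-0.9996, -0.029, 0.0051, -0.393], [0.0004, 0.1581, 0.9874, 0.9043], [0.0, 0.0, 0.0, 1.0]] ['image', 'fx', 'fy', 'cx', 'cy', 'extrinsics']
side 565.2137358910253 565.2137358910253 313.6996905585601 236.93132535472046 [[0.9891, 0.073, -0.1282, 0.4007], [-0.1472, 0.428, -0.8917, -1.1434], [-0.0103, 0.9008, 0.434, 0.4484], [0.0, 0.0, 0.0, 1.0]] ['image', 'fx', 'fy', 'cx', 'cy', 'extrinsics']
{'clock': 0.1, 'joints': array([-1.28679228e+00,  1.16420836e-01,  1.44221090e+00,  1.97673328e-05,
        1.58398603e+00, -3.78227699e-02]), 'joint_velocities': array([-0.00077318, -0.00024814, -0.00058915, -0.00049894,  0.00019246,
       -0.00051184]), 'effort': array([ 1.64681784e-03, -7.33666420e+01, -6.33789611e+01, -4.26865984e-05,
        5.20232163e-03, -3.74131105e-05]), 'tool_pos': array([ 0.21344164, -0.64020375,  0.24963985]), 'tcp_rot': array([-3.14056903e+00, -5.85148541e-05,  3.21827033e-01]), 'wrist_force': array([ 0.16634122, -0.03998034, -0.96369073]), 'wrist_torque': array([ 0.03440729,  0.02571009, -0.04101037]), 'grip_force': 0.0, 'finger_gap': 0.08526043267479076} 0.019
```

View pics/top0.png

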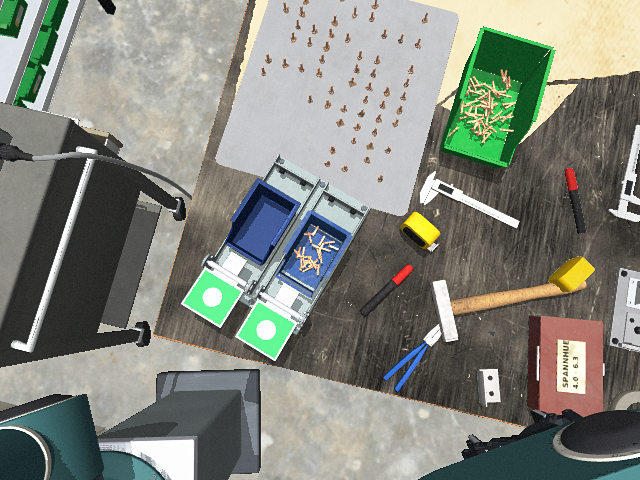

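View pics/side0.png

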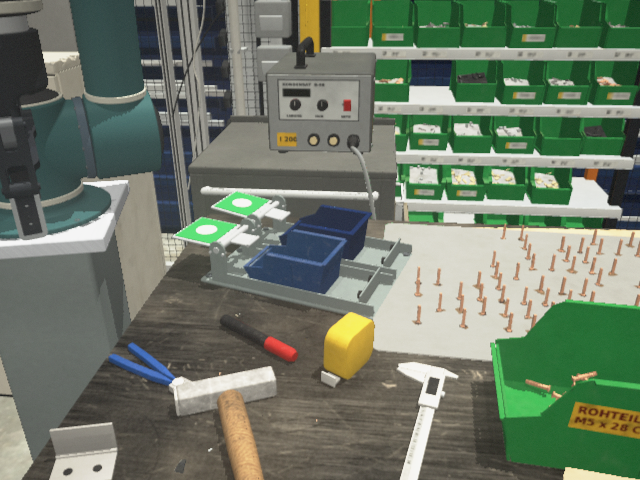

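The left bin, around (263,222) in the top view, is empty. The right one at (315,250) holds studs. Both flags are green, at (212,297) and (266,330). Next I'll enlarge the rack.

Run:
```python
import cv2
a=cv2.imread("pics/top0.png")[145:365,170:380];cv2.imwrite("pics/topc.png",cv2.resize(a,None,fx=2.7,fy=2.7,interpolation=cv2.INTER_CUBIC))
a=cv2.imread("pics/side0.png")[180:320,165:425];cv2.imwrite("pics/sidec.png",cv2.resize(a,None,fx=3,fy=3,interpolation=cv2.INTER_CUBIC))
```

```text
(no output)
```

View pics/topc.png

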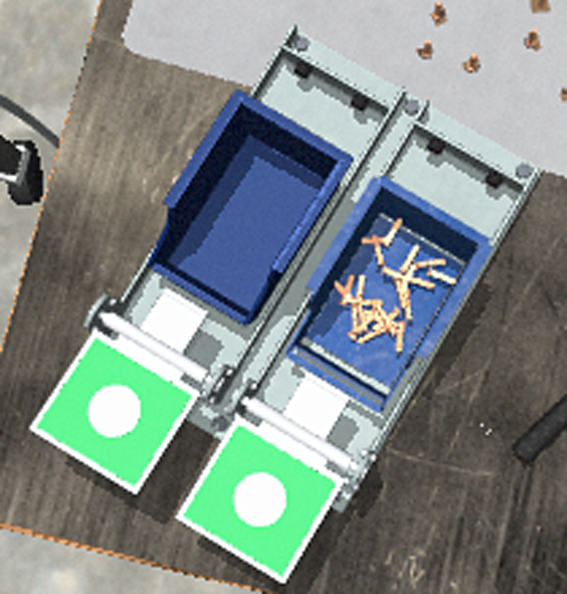

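View pics/sidec.png

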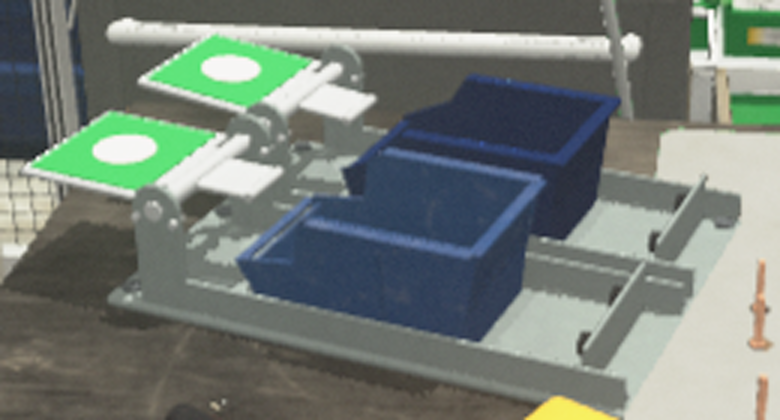

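```bash
cat > h.py <<'E'
from rig import *
import numpy as np
from scipy.optimize import least_squares
from scipy.spatial.transform import Rotation as Ro
def proj(c,p):
    E=np.array(c["extrinsics"]);q=(np.atleast_2d(p)-E[:3,3])@E[:3,:3]
    return np.c_[c["cx"]+c["fx"]*q[:,0]/-q[:,2], c["cy"]-c["fy"]*q[:,1]/-q[:,2]]
def rack(v,p):
    p=np.atleast_2d(p)/1000.;c,s=np.cos(v[2]),np.sin(v[2])
    return np.c_[v[0]+c*p[:,0]-s*p[:,1],v[1]+s*p[:,0]+c*p[:,1],p[:,2]]
E
python3 - <<'E'
from h import *
T=read_camera("top");S=read_camera("side")
t=[(31,430,-88,98),(137,493,-88,14),(200,392,-10,14),(178,518,-88,-14),(284,581,-88,-98),(340,482,-10,-98)]
s=[(25,171,-88,-98),(108,112,-88,-14),(228,138,-10,-14),(140,80,-88,14),(214,35,-88,98)]
pt=np.array([[(a+.5)/2.7+169.5,(b+.5)/2.7+144.5] for a,b,_,_ in t]);Pt=[(x,y,64) for _,_,x,y in t]
ps=np.array([[(a+.5)/3+164.5,(b+.5)/3+179.5] for a,b,_,_ in s]);Ps=[(x,y,64) for _,_,x,y in s]
for sel in("top","side","both"):
    def f(v):
        r=[]
        if sel!="side": r.append((proj(T,rack(v,Pt))-pt).ravel())
        if sel!="top": r.append((proj(S,rack(v,Ps))-ps).ravel())
        return np.concatenate(r)
    o=least_squares(f,[.3,-.2,-.5]);print(sel,o.x.round(4),f(o.x).round(1))
v=o.x;np.save("v.npy",v)
bins=[(238,94,47.5,56),(352,157,-47.5,56),(378,180,47.5,-56),(490,240,-47.5,-56)]
for a,b,dy,ly in bins:
    px=np.array([(a+.5)/2.7+169.5,(b+.5)/2.7+144.5])
    g=least_squares(lambda w:(proj(T,rack(v,[w[0],w[1],71]))-px).ravel(),[170,ly+dy]).x
    print("bin origin x",g[0]-69,"ydev",g[1]-ly-dy)
for n,p in dict(lp=(0,56,62),ls=(219,56,22),tip=(-88,56,62),back=(165,56,71)).items():
    w=rack(v,p)[0];print(n,w.round(4),np.hypot(*w[:2]).round(3))
E
```

```text
top [ 0.4203 -0.2794 -0.561 ] [-0.3 -0.3  0.2  0.7  0.1 -0.1 -1.6 -0.4 -0.2  1.1  1.8 -1.2]
side [ 0.42   -0.2744 -0.5625] [-1.2 -1.3  1.1 -1.2  0.8 -2.7 -0.5  3.5 -0.3  2.3]
both [ 0.4203 -0.2788 -0.5614] [-0.7 -0.3 -0.2  0.7 -0.2 -0.1 -2.  -0.3 -0.6  1.2  1.5 -1.2 -1.2 -0.1
  1.2 -0.2  1.1 -1.6 -0.4  4.5 -0.2  3.1]
bin origin x 106.6876860729513 ydev -6.261829116923536
bin origin x 108.37931995998375 ydev -1.1410911387586324
bin origin x 103.62456862703354 ydev -7.478317596752561
bin origin x 106.41082550191979 ydev 1.7002438312866843
lp [ 0.4501 -0.2314  0.062 ] 0.506
ls [ 0.6355 -0.348   0.022 ] 0.725
tip [ 0.3756 -0.1845  0.062 ] 0.418
back [ 0.5898 -0.3192  0.071 ] 0.671
```

Call:
play_rows:
  steps:
    - [[0,0,0],[0.8,-0.42,0],0]
    - [[0,0,0],[0.8,-0.42,0],0]
    - [[0,0,0],[0.8,-0.42,0],0]
    - [[0,0,0],[0.8,-0.42,0],0]
    - [[0,0,0],[0.8,-0.42,0],0]
    - [[0,0,0],[0.8,-0.42,0],0]
    - [[0,0,0],[0.8,-0.42,0],0]
    - [[0,0,0],[0.8,-0.42,0],0]
    - [[0,0,0],[0.8,-0.42,0],0]
    - [[0,0,0],[0.8,-0.42,0],0]
  force: 20

```text
clock: 1.2
tool_pos: [0.4647, -0.3785, 0.2503]
tcp_rot: [3.142, -0.0, 0.322]
wrist_force: [0.3, -0.2, -0.2]
finger_gap: -0.0002
grip_force: 0.0
```

Call:
play_rows:
  steps:
    - [[0,0,0],[0.89,-0.47,0],0]
    - [[0,0,0],[0.89,-0.47,0],0]
    - [[0,0,0],[0.89,-0.47,0],0]
    - [[0,0,1],[0,0,0],0]
    - [[0,0,1],[0,0,0],0]
    - [[0,0,1],[0,0,0],0]
    - [[0,0,1],[0,0,0],0]
    - [[0,0,1],[0,0,0],0]
    - [[0,0,1],[0,0,0],0]
    - [[0,0,0.32],[0,0,0],0]

```text
clock: 2.2
tool_pos: [0.5473, -0.2925, 0.2501]
tcp_rot: [3.142, 0.0, -0.566]
wrist_force: [-0.4, -0.1, -0.0]
finger_gap: 0.0002
grip_force: 0.0
```

```bash
cat >> h.py <<'E'
v=np.load("v.npy")
def where():
    s=read_state();p=np.array(s["tool_pos"]);c,t=np.cos(v[2]),np.sin(v[2]);d=p[:2]-v[:2]
    print("t",s["clock"],"rack TCP mm",np.round([1e3*(c*d[0]+t*d[1]),1e3*(-t*d[0]+c*d[1]),1e3*p[2]],1),"yawerr deg",np.round(np.degrees(s["tcp_rot"][2]-v[2]),2),"F",np.round(s["wrist_force"],1),"rpy",np.round(s["tcp_rot"],3),"gap",s["finger_gap"])
def snap(n,name,x0=0,y0=0,x1=640,y1=480,k=1):
    import cv2
    a=read_camera(n)["image"][y0:y1,x0:x1];cv2.imwrite(f"pics/{name}.png",cv2.resize(a,None,fx=k,fy=k,interpolation=cv2.INTER_CUBIC))
E
python3 -c "
from h import *;where();print(read_state()['joints'])"
```

```text
t 2.2 rack TCP mm [114.8  56.1 250.1] yawerr deg -0.27 F [-0.4 -0.1 -0. ] rpy [ 3.142  0.    -0.566] gap 0.00023826346223165595
[-5.31832266e-01 -1.69859569e-03  1.56458443e+00 -2.90214773e-06
  1.57901887e+00  1.60502500e+00]
```

Call:
play_rows:
  steps:
    - [[0,0,0],[0,0,0.5],0]
    - [[0,0,0],[0,0,0.5],0]
    - [[0,0,0],[0,0,0.5],0]
    - [[0,0,0],[0,0,0.5],0]
    - [[0,0,0],[0,0,0.5],0]
    - [[0,0,0],[0,0,0.5],0]
    - [[0,0,0],[0,0,0.5],0]
    - [[0,0,0],[0,0,0],0]

```text
clock: 3.0
tool_pos: [0.5463, -0.2918, 0.1073]
tcp_rot: [3.141, 0.004, -0.561]
wrist_force: [-0.5, 0.1, -0.2]
finger_gap: 0.0001
grip_force: 0.0
```

```bash
python3 -c "
from h import *;where();snap('side','s1',165,120,425,320,3)"
```

```text
t 3.0 rack TCP mm [113.6  56.  107.3] yawerr deg 0.04 F [-0.5  0.1 -0.2] rpy [ 3.141  0.004 -0.561] gap 0.00011483166855084436
```

View pics/s1.png

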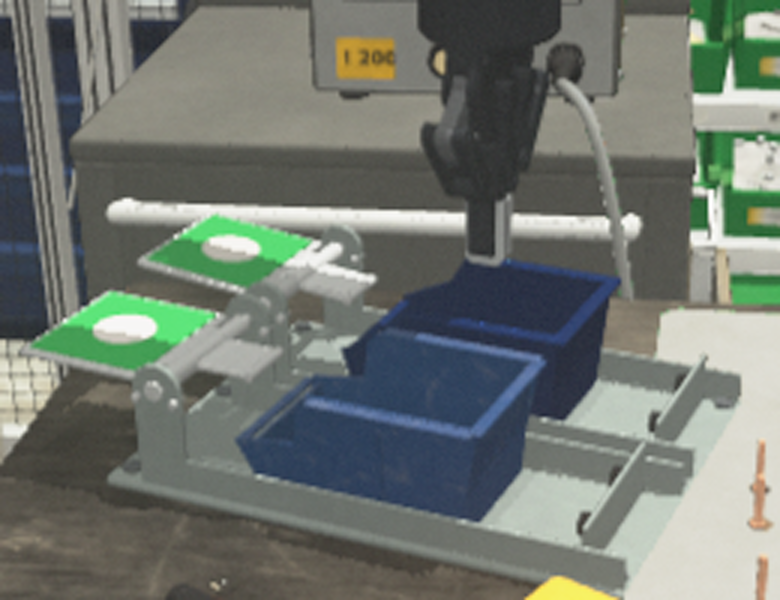

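The closed fingertips are above the empty bin, at (485,262) in the crop, and the wider finger linkage starts about 45 mm above the tips. I'll descend with the tips staying at about z = 30 mm so the linkage clears the rim.

Call:
play_rows:
  steps:
    - [[0,0,0],[0,0,0.3],0]
    - [[0,0,0],[0,0,0.3],0]
    - [[0,0,0],[0,0,0.3],0]
    - [[0,0,0],[0,0,0.3],0]
    - [[0,0,0],[0,0,0.25],0]
    - [[0,0,0],[0.2,0,0],0]
    - [[0,0,0],[0.2,0,0],0]
    - [[0,0,0],[0.2,0,0],0]
    - [[0,0,0],[0.2,0,0],0]
    - [[0,0,0],[0,0,0],0]

```text
clock: 4.05
tool_pos: [0.5755, -0.3101, 0.0526]
tcp_rot: [-3.142, -0.001, -0.561]
wrist_force: [-0.6, -0.4, -0.6]
finger_gap: -0.0005
grip_force: 0.0
```

Call:
play_rows:
  steps:
    - [[0,0,0],[0.1,0,0],0]
    - [[0,0,0],[0.1,0,0],0]
    - [[0,0,0],[0.1,0,0],0]
    - [[0,0,0],[0.1,0,0],0]
    - [[0,0,0],[0.1,0,0],0]
    - [[0,0,0],[0.1,0,0],0]

```text
clock: 4.65
tool_pos: [0.5951, -0.3224, 0.0524]
tcp_rot: [-3.142, 0.0, -0.561]
wrist_force: [-1.4, 1.1, 0.8]
finger_gap: 0.0002
grip_force: 0.9
```

```bash
python3 -c "
from h import *;where();snap('side','s2',165,120,425,320,3)"
```

```text
t 4.65 rack TCP mm [171.2  56.1  52.4] yawerr deg 0.05 F [-1.4  1.1  0.8] rpy [-3.142  0.    -0.561] gap 0.00021729378855274076
```

View pics/s2.png

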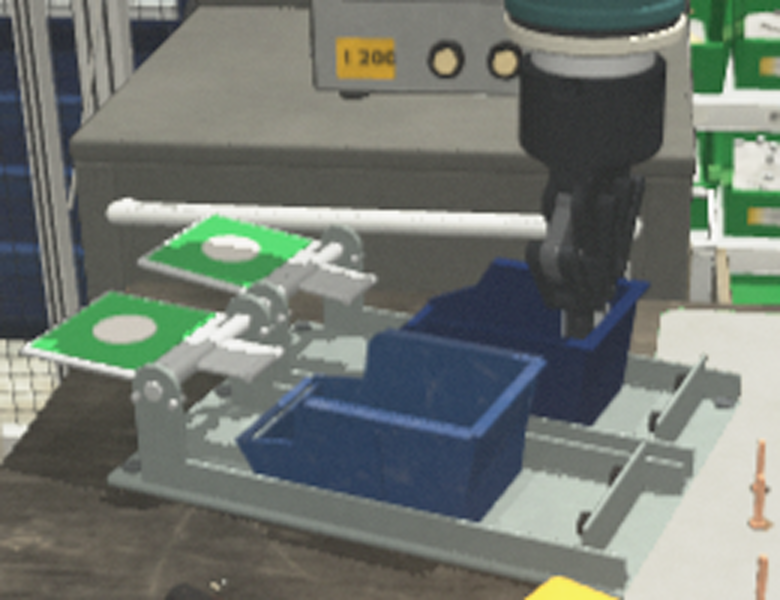

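The bin is sliding: its back rim corner moved from (618,283) to (645,285), with about 2 N on the wrist. I'll keep pushing slowly.

Call:
play_rows:
  steps:
    - [[0,0,0],[0.1,0,0],0]
    - [[0,0,0],[0.1,0,0],0]
    - [[0,0,0],[0.1,0,0],0]
    - [[0,0,0],[0.1,0,0],0]
    - [[0,0,0],[0.08,0,0],0]
    - [[0,0,0],[0.06,0,0],0]
    - [[0,0,0],[0.05,0,0],0]

```text
clock: 5.4
tool_pos: [0.615, -0.3349, 0.0523]
tcp_rot: [3.142, 0.0, -0.561]
wrist_force: [-2.7, 0.7, 1.5]
finger_gap: 0.0001
grip_force: 1.0
```

Call:
play_rows:
  steps:
    - [[0,0,0],[0.04,0,0],0]
    - [[0,0,0],[0.03,0,0],0]

```text
clock: 5.6
tool_pos: [0.6173, -0.3364, 0.0523]
tcp_rot: [-3.142, -0.0, -0.561]
wrist_force: [-1.2, 1.1, 1.2]
finger_gap: -0.0001
grip_force: 0.9
```

```bash
python3 -c "
from h import *;where()"
```

```text
t 5.6 rack TCP mm [197.4  56.1  52.3] yawerr deg 0.04 F [-1.2  1.1  1.2] rpy [-3.142 -0.    -0.561] gap -9.81868254944348e-05
```

Small steps until the force rises.

Call:
play_rows:
  steps:
    - [[0,0,0],[0.04,0,0],0]
    - [[0,0,0],[0.04,0,0],0]
    - [[0,0,0],[0,0,0],0]

```text
clock: 5.9
tool_pos: [0.6201, -0.3381, 0.0523]
tcp_rot: [-3.142, -0.0, -0.561]
wrist_force: [-0.4, 0.5, 1.0]
finger_gap: -0.0004
grip_force: 0.2
```

Call:
play_rows:
  steps:
    - [[0,0,0],[0.03,0,0],0]
    - [[0,0,0],[0,0,0],0]

```text
clock: 6.1
tool_pos: [0.621, -0.3387, 0.0523]
tcp_rot: [3.142, -0.0, -0.561]
wrist_force: [-0.1, 0.2, 0.2]
finger_gap: -0.0003
grip_force: 0.3
```

Call:
play_rows:
  steps:
    - [[0,0,0],[0.03,0,0],0]
    - [[0,0,0],[0,0,0],0]

```text
clock: 6.3
tool_pos: [0.622, -0.3393, 0.0523]
tcp_rot: [-3.142, -0.0, -0.561]
wrist_force: [-1.0, 0.5, 0.7]
finger_gap: -0.0003
grip_force: 0.3
```

Call:
play_rows:
  steps:
    - [[0,0,0],[0.03,0,0],0]
    - [[0,0,0],[0,0,0],0]

```text
clock: 6.5
tool_pos: [0.623, -0.34, 0.0523]
tcp_rot: [-3.142, -0.0, -0.561]
wrist_force: [-0.4, -0.3, 0.6]
finger_gap: 0.0
grip_force: 0.3
```

Call:
play_rows:
  steps:
    - [[0,0,0],[0.03,0,0],0]
    - [[0,0,0],[0,0,0],0]

```text
clock: 6.7
tool_pos: [0.624, -0.3406, 0.0523]
tcp_rot: [3.142, 0.0, -0.561]
wrist_force: [-1.2, 1.4, 0.5]
finger_gap: -0.0
grip_force: 0.6
```

Call:
play_rows:
  steps:
    - [[0,0,0],[0.03,0,0],0]
    - [[0,0,0],[0,0,0],0]

```text
clock: 6.9
tool_pos: [0.6245, -0.3409, 0.0522]
tcp_rot: [3.142, 0.002, -0.561]
wrist_force: [-7.4, 2.9, 3.8]
finger_gap: -0.0003
grip_force: 4.4
```

```bash
python3 -c "
from h import *;where();snap('side','s3',165,120,425,320,3)"
```

```text
t 6.9 rack TCP mm [205.9  56.1  52.2] yawerr deg 0.05 F [-7.4  2.9  3.8] rpy [ 3.142e+00  2.000e-03 -5.610e-01] gap -0.0002620440877697625
```

View pics/s3.png

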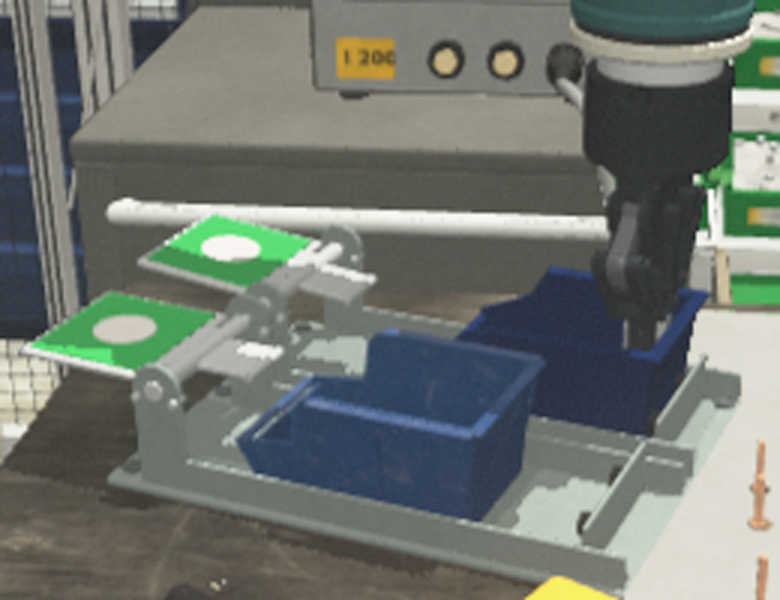

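The bin's back wall is on the stop, with the force jumping to 8 N at the expected place. I'll back off, rise and move over the left flag's tail.

Call:
play_rows:
  steps:
    - [[0,0,0],[-0.2,0,0],0]
    - [[0,0,0],[-0.3,0,0],0]
    - [[0,0,0],[0,0,-0.5],0]
    - [[0,0,0],[0,0,-0.65],0]
    - [[0,0,0],[0,0,-0.65],0]
    - [[0,0,0],[0,0,-0.65],0]
    - [[0,0,0],[-0.5,0,0],0]
    - [[0,0,0],[-0.7,0,0],0]
    - [[0,0,0],[-0.7,0,0],0]
    - [[0,0,0],[-0.7,0,0],0]

```text
clock: 7.95
tool_pos: [0.5184, -0.2743, 0.15]
tcp_rot: [-3.142, -0.0, -0.561]
wrist_force: [-0.4, -0.7, 0.3]
finger_gap: -0.0001
grip_force: 0.0
```

Call:
play_rows:
  steps:
    - [[0,0,0],[-0.7,0,0],0]
    - [[0,0,0],[-0.6,0,0],0]
    - [[0,0,0],[0,0,0],0]

```text
clock: 8.25
tool_pos: [0.4739, -0.2463, 0.1505]
tcp_rot: [-3.142, -0.001, -0.56]
wrist_force: [-0.6, -0.6, -0.5]
finger_gap: 0.0002
grip_force: 0.0
```

```bash
python3 -c "
from h import *;where()"
```

```text
t 8.25 rack TCP mm [ 28.   56.1 150.5] yawerr deg 0.06 F [-0.6 -0.6 -0.5] rpy [-3.142e+00 -1.000e-03 -5.600e-01] gap 0.00019814122054654838
```

Call:
play_rows:
  steps:
    - [[0,0,0],[0.05,0,0.5],0]
    - [[0,0,0],[0,0,0.5],0]
    - [[0,0,0],[0,0,0.4],0]
    - [[0,0,0],[0,0,0.1],0]
    - [[0,0,0],[0,0,0.1],0]
    - [[0,0,0],[0,0,0.1],0]
    - [[0,0,0],[0,0,0.1],0]

```text
clock: 8.95
tool_pos: [0.478, -0.2489, 0.0788]
tcp_rot: [-3.142, -0.001, -0.561]
wrist_force: [-0.4, 0.7, 3.7]
finger_gap: -0.0002
grip_force: 1.8
```

Call:
play_rows:
  steps:
    - [[0,0,0],[0,0,0.1],0]
    - [[0,0,0],[0,0,0.1],0]
    - [[0,0,0],[0,0,0.1],0]
    - [[0,0,0],[0,0,0.1],0]
    - [[0,0,0],[0,0,0.1],0]
    - [[0,0,0],[0,0,0.1],0]
    - [[0,0,0],[0,0,0],0]

```text
clock: 9.65
tool_pos: [0.4774, -0.2485, 0.0535]
tcp_rot: [-3.142, 0.001, -0.561]
wrist_force: [-0.1, -0.2, -0.7]
finger_gap: 0.0001
grip_force: 0.0
```

```bash
python3 -c "
from h import *;where();snap('side','s4',165,120,425,320,3)"
```

```text
t 9.65 rack TCP mm [32.2 56.  53.5] yawerr deg 0.04 F [-0.1 -0.2 -0.7] rpy [-3.142e+00  1.000e-03 -5.610e-01] gap 9.319406406158242e-05
```

View pics/s4.png

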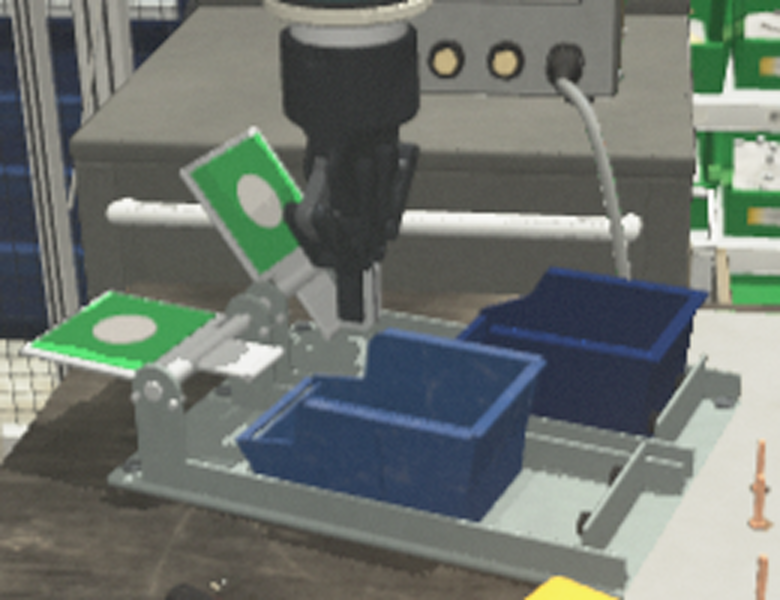

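The paddle stands at roughly 50–55°, its tip near (215,150) in the crop. Next I'll rise, go round to its robot side and come down behind it.

Call:
play_rows:
  steps:
    - [[0,0,0],[0,0,-0.5],0]
    - [[0,0,0],[0,0,-0.8],0]
    - [[0,0,0],[0,0,-0.8],0]
    - [[0,0,0],[0,0,-0.8],0]
    - [[0,0,0],[0,0,-0.7],0]
    - [[0,0,0],[-0.6,0,0],0]
    - [[0,0,0],[-0.7,0,0],0]
    - [[0,0,0],[-0.7,0,0],0]
    - [[0,0,0],[-0.7,0,0],0]
    - [[0,0,0],[-0.5,0,0],0]

```text
clock: 10.7
tool_pos: [0.368, -0.1799, 0.1981]
tcp_rot: [3.142, 0.0, -0.561]
wrist_force: [0.1, -0.5, 0.5]
finger_gap: -0.0002
grip_force: 0.0
```

```bash
python3 -c "
from h import *;where()"
```

```text
t 10.7 rack TCP mm [-97.   55.9 198.1] yawerr deg 0.05 F [ 0.1 -0.5  0.5] rpy [ 3.142  0.    -0.561] gap -0.00016287783686687185
```

Call:
play_rows:
  steps:
    - [[0,0,0],[0,0,0.45],0]
    - [[0,0,0],[0,0,0.45],0]
    - [[0,0,0],[0,0,0.45],0]
    - [[0,0,0],[0,0,0.45],0]
    - [[0,0,0],[0.2,0,0],0]
    - [[0,0,0],[0.2,0,0],0]
    - [[0,0,0],[0.2,0,0],0]
    - [[0,0,0],[0.15,0,0],0]
    - [[0,0,0],[0.15,0,0],0]
    - [[0,0,0],[0.15,0,0],0]

```text
clock: 11.7
tool_pos: [0.4053, -0.2033, 0.1266]
tcp_rot: [-3.142, -0.0, -0.561]
wrist_force: [-0.9, 0.4, 1.6]
finger_gap: -0.0002
grip_force: 0.9
```

Call:
play_rows:
  steps:
    - [[0,0,0],[0.15,0,0],0]
    - [[0,0,0],[0.15,0,0],0]
    - [[0,0,0],[0.15,0,0],0]
    - [[0,0,0],[0.15,0,0],0]
    - [[0,0,0],[0.15,0,0],0]
    - [[0,0,0],[0.15,0,0],0]
    - [[0,0,0],[0,0,0],0]

```text
clock: 12.4
tool_pos: [0.4365, -0.2229, 0.1275]
tcp_rot: [-3.142, -0.002, -0.561]
wrist_force: [0.0, -1.0, 0.2]
finger_gap: 0.0003
grip_force: 0.0
```

```bash
python3 -c "
from h import *;where();snap('side','s5',165,100,425,300,3)"
```

```text
t 12.4 rack TCP mm [-16.1  56.  127.5] yawerr deg 0.04 F [ 0.  -1.   0.2] rpy [-3.142e+00 -2.000e-03 -5.610e-01] gap 0.0002565345370681017
```

View pics/s5.png

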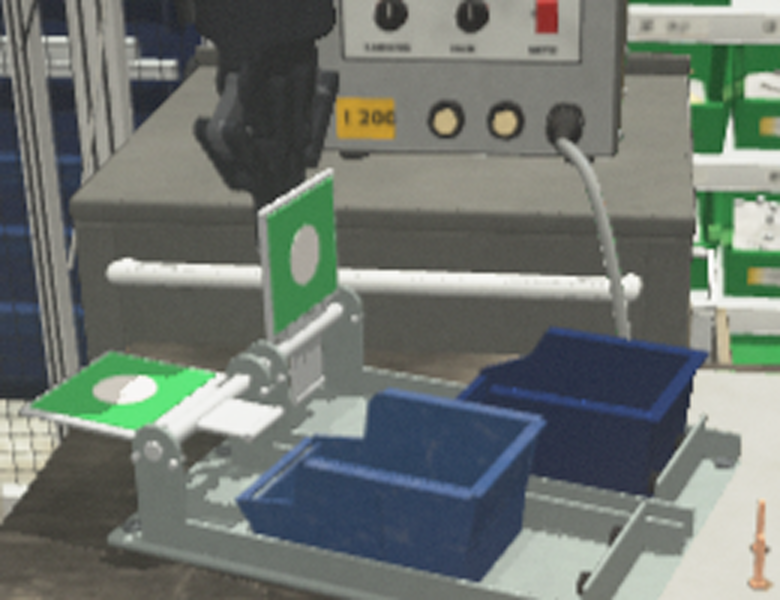

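The paddle is now nearly upright, with its top edge near (295,190). I'll push it over the pivot and follow it down.

Call:
play_rows:
  steps:
    - [[0,0,0],[0.15,0,0],0]
    - [[0,0,0],[0.15,0,0],0]
    - [[0,0,0],[0.15,0,0],0]
    - [[0,0,0],[0.15,0,0],0]
    - [[0,0,0],[0.15,0,0],0]
    - [[0,0,0],[0.15,0,0],0]
    - [[0,0,0],[0.15,0,0.15],0]
    - [[0,0,0],[0.15,0,0.15],0]
    - [[0,0,0],[0.15,0,0.15],0]

```text
clock: 13.35
tool_pos: [0.4813, -0.251, 0.1076]
tcp_rot: [-3.142, 0.0, -0.561]
wrist_force: [-1.1, 0.3, 0.3]
finger_gap: 0.0001
grip_force: 0.5
```

Call:
play_rows:
  steps:
    - [[0,0,0],[0.12,0,0.15],0]
    - [[0,0,0],[0.1,0,0.15],0]
    - [[0,0,0],[0.05,0,0.1],0]
    - [[0,0,0],[0,0,0.1],0]
    - [[0,0,0],[0,0,0],0]

```text
clock: 13.85
tool_pos: [0.49, -0.2564, 0.0878]
tcp_rot: [3.142, 0.001, -0.561]
wrist_force: [-0.3, -0.3, 0.3]
finger_gap: -0.0002
grip_force: 0.0
```

```bash
python3 -c "
from h import *;where()"
```

```text
t 13.85 rack TCP mm [47.1 56.  87.8] yawerr deg 0.04 F [-0.3 -0.3  0.3] rpy [ 3.142e+00  1.000e-03 -5.610e-01] gap -0.0001738191385096523
```

Now I'll press down gently until the end stop is felt.

Call:
play_rows:
  steps:
    - [[0,0,0],[0,0,0.05],0]
    - [[0,0,0],[0,0,0.04],0]
    - [[0,0,0],[0,0,0],0]

```text
clock: 14.15
tool_pos: [0.4901, -0.2565, 0.0847]
tcp_rot: [-3.142, -0.0, -0.561]
wrist_force: [0.6, 0.2, -0.3]
finger_gap: -0.0002
grip_force: 0.0
```

Call:
play_rows:
  steps:
    - [[0,0,0],[0,0,0.03],0]
    - [[0,0,0],[0,0,0],0]

```text
clock: 14.35
tool_pos: [0.4901, -0.2565, 0.0835]
tcp_rot: [3.142, -0.0, -0.561]
wrist_force: [0.6, 0.5, 1.0]
finger_gap: 0.0002
grip_force: 0.0
```

Call:
play_rows:
  steps:
    - [[0,0,0],[0,0,0.03],0]
    - [[0,0,0],[0,0,0],0]

```text
clock: 14.55
tool_pos: [0.4902, -0.2566, 0.0829]
tcp_rot: [3.142, -0.0, -0.561]
wrist_force: [-2.8, 2.0, 7.1]
finger_gap: -0.0
grip_force: 3.7
```

Call:
play_rows:
  steps:
    - [[0,0,0],[0,0,0.02],0]
    - [[0,0,0],[0,0,0],0]

```text
clock: 14.75
tool_pos: [0.4902, -0.2566, 0.0828]
tcp_rot: [-3.142, -0.0, -0.561]
wrist_force: [-7.0, 2.7, 14.5]
finger_gap: 0.0002
grip_force: 7.5
```

The flag is at its end stop: the tips are at z = 64 mm and the force is rising. I'll withdraw.

Call:
play_rows:
  steps:
    - [[0,0,0],[0,0,-0.1],0]
    - [[0,0,0],[0,0,-0.4],0]
    - [[0,0,0],[0,0,-0.7],0]
    - [[0,0,0],[0,0,-0.9],0]
    - [[0,0,0],[0,0,-0.9],0]
    - [[0,0,0],[0,0,-0.9],0]
    - [[0,0,0],[0,0.6,0],0]
    - [[0,0,0],[0,0.9,0],0]
    - [[0,0,0],[0,0.9,0],0]
    - [[0,0,0],[0,0.9,0],0]

```text
clock: 15.75
tool_pos: [0.4191, -0.3693, 0.2387]
tcp_rot: [3.141, -0.001, -0.56]
wrist_force: [0.5, -0.1, -0.6]
finger_gap: -0.0
grip_force: 0.0
```

Call:
play_rows:
  steps:
    - [[0,0,0],[0,0.9,0],0]
    - [[0,0,0],[0,0.9,0],0]
    - [[0,0,0],[0,0.9,0],0]
    - [[0,0,0],[0,0.9,0],0]
    - [[0,0,0],[0,0.9,0],0]
    - [[0,0,0],[0,0,0],0]
    - [[0,0,0],[0,0,0],0]

```text
clock: 16.45
tool_pos: [0.3239, -0.521, 0.238]
tcp_rot: [-3.141, -0.0, -0.562]
wrist_force: [0.5, 0.3, -0.2]
finger_gap: 0.0002
grip_force: 0.0
```

```bash
python3 -c "
from h import *;import cv2;where()
a=cv2.resize(read_camera('top')['image'][145:365,170:380],(382,400),interpolation=2);b=cv2.resize(read_camera('side')['image'][170:320,215:425],(415,296),interpolation=2)
c=np.zeros((400,797,3),np.uint8);c[:,:382]=a;c[:296,382:]=b;cv2.imwrite('pics/end.png',c)"
```

```text
t 16.45 rack TCP mm [  47.4 -256.4  238. ] yawerr deg -0.03 F [ 0.5  0.3 -0.2] rpy [-3.141 -0.    -0.562] gap 0.00017629474392253354
```

View pics/end.png

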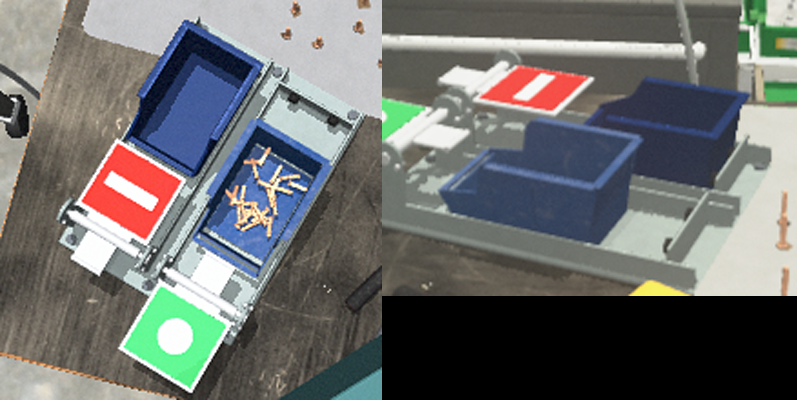

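The left flag lies flat showing red, at (130,195) in the top view. The empty bin is at the back stop, and the full bin and its green flag haven't moved.

```bash
python3 -c "
from rig import *;print(job_done())"
```

```text
the job is handed in; nothing more can be done
None
```

The empty left bin is against its back stop, the left flag lies flat showing red, and the job was handed in after about 16.5 s; the full bin, its green flag and the tools were not touched.

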